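# Wind the cheese clamp tight and lock it

### The arm

A 6-joint arm with a two-finger parallel gripper is mounted at the origin on the work surface; the furniture and walls round the work are solid. World frame = base frame: x ahead of the robot, y to its left, z up, the work surface at z = 0. Lengths are in m, angles in degrees, forces in N, time in s.
With the tool pointing down it reaches from about 0.25 to 0.725 m from the base axis. Payload 9.7 kg.
Tool frame: the origin (TCP) lies where the fingers leave the gripper's body, on its centre line; the fingertips stand 73 mm ahead of it and the grasp point (between the pads) lies 54 mm ahead of it; z points along the fingers, y is the line along which they close (so a half turn about z gives the same grasp; the last joint's range is limited). The gripper opens to 85 mm and grips with 20 to 120 N. Pads are 22 mm wide; open, the fingers measure 114 mm over their backs; the gripper's body (76 mm by 85 mm) begins 54 mm behind the grasp point. The pads swing forward as they close: fully open they stand 13 mm farther back than shut.
Start: joints at [-72.307, 4.979, 10.078, 95.1, 0, 90], TCP at [0.167, -0.524, 0.304] pointing down, gripper open.
Joint ranges: [-179.16, 179.16], [-48.56, 103.87], [-65.8, 70.77], [-126.05, 130.52], [-82.76, 87.17], [-180, 180]. Speed limits (degrees/s): [127.2, 127.2, 147.25, 180, 180, 180].

### API

Orientations are given as [roll, pitch, yaw] about the fixed x, y, z axes, in that order (R = Rz(yaw) Ry(pitch) Rx(roll)).
In Python, from workcell import sensors, imaging, bot gives the robot as it stands.
- The arm moves only by the tool apply_moves, never from a script. Its argument "rows" is a list of rows, each a list of 3 entries, a list of its own where there are three numbers: the shift along the tool's x, y, z in units of 10 cm (1.0 is 10 cm), then the turn, a rotation vector about the tool's x, y, z in units of 30 degrees (1.0 is 30 degrees), then the opening, from 0 (shut) to 1 (fully open). A call has 1 to 20 rows; each row is the pose to reach, as a shift and turn from the pose commanded when the call began, along the tool's axes at that moment; what a row does not reach only later rows make up. A row lasts 1/10 s, in which the tool goes at most 50 mm and 8.59 degrees, less where a joint would pass 70% of its speed; a pose out of reach is approached as far as the arm can. A call with a number of a shift or a turn outside -1 to 1 is refused whole. A call with a gripper value outside its range is refused whole. The fingers move at their own pace and stop on an object; "force" is the grip in N (left out, the last holds). Time passes only in rows, so rows that repeat a pose let the fingers close. It gives the time, the measured TCP pose, the force, the opening and the grip force at its end, in the units of the state.
- sensors.get_obs(): the state, without advancing time (a new reading comes with each control period).
- imaging.camera(name): name is "scene" or "top" or "wrist"; returns (picture, depth): 384x512x3 uint8, red, green, blue; 384x512 float32, m along the optical axis (not along the pixel's ray), 0 where there is no reading.
- imaging.get_calibration(name): a dict with "intrinsics" (3x3 intrinsics, pixels), "world_from_camera" (4x4, takes a point from camera to world coordinates). Camera axes: x right, y down, z forward; pixel columns grow to the right and rows downward; lengths in m; the calibration is good to about 2 mm. A picture is of the moment at which its call begins: read the wrist's pose just before it. get_calibration takes no time and is no camera call; for the wrist camera it gives the pose at the moment of the call.
- bot.job_done(): hands the job in; it is judged then, once.
The state is a dict: "time": time; "q": joint angles; "qd": joint speeds; "joint_efforts": joint torques, N m; "ee_pos": TCP position; "tcp_rot": TCP orientation; "wrist_force": force on the tool from outside, world axes, zero at the start; "torque": the same for the moment, N m; "opening": finger opening in m; "grasp_force": force on a finger pad.
Only numpy, scipy, OpenCV 4.12 (cv2) and the standard library are available. Lean on these libraries where they do the work, as an engineer would, in place of code of your own. Each camera call takes 0.05 s, during which the arm holds its last target. There are 200 camera calls.

### The job

The cheese wedge lies loose on the clamp board. Wind the five-spoked wheel clockwise, pushing one spoke after another round on the side the guard plate leaves open, until the jaw has slid the wedge against the end stop and grips it firmly without crushing it; then swing the red lock lever all the way round towards the wheel. Move the wedge and the jaw only by means of the wheel, never with the gripper, and leave the other things on the table alone.

Things in the scene. Friction and masses are not known exactly. Their poses are not given: they have to be found in the camera images.
- clamp: the fixed cheese clamp: a grey gearbox (150 x 110 x 56 mm) with the spoked wheel on it, and behind it a light wooden board. Origin on the table under the wheel's vertical axis; x points from the wheel to the board, y along the board to its left end (seen from the wheel), z up. Nothing on it stands higher than 125 mm
- board (a point): point on the board's top, 22 mm above the table (axes as clamp; board 112 mm wide in x, y from -141 to +152 mm). An adjustable aluminium end stop, 84 mm wide and 60 mm high, is fixed upright across the board's right end; its gripping face lies somewhere between y = -97 and -77 mm from here: where exactly is not measured
- guard (a point): top centre, 113 mm above the table, of the aluminium guard plate (5 mm thick, 112 mm in x, 214 mm in y, axes as clamp; two posts at its board-side corners). It covers the wheel's half toward the board: from 12 mm on the robot's side of the wheel's axis to 100 mm beyond it. Spokes can be pushed from above only on the uncovered robot's side
- hub (a point): point on the wheel's axis in the plane of the spokes, 95 mm above the table (axes as clamp). Steel hub 42 mm across, top at 106 mm. Free space under the spokes down to the gearbox top at 56 mm. Five round steel spokes 10 mm thick, 72 degrees apart, each ending in a black ball 22 mm across, centred 84 mm from the axis
- wheel (a joint): turn of the wheel, rad, 0 to 5, growing clockwise from above. At q, spoke k (0..4) points at angle k*72 degrees - q from the clamp's x, counted counter-clockwise. Each rad drives the jaw 20 mm; 2.4 to 3.9 rad needed. Stiff (0.4 N m, 7 N on a spoke 60 mm out), stays where left. Once the wedge is gripped the push climbs 3 N per 10 N of jaw force: 11 to 14 N at 60 mm is a firm grip, over 20 N crushes
- jaw: sliding aluminium jaw across the board, 84 mm wide, top 86 mm above the table, driven toward the clamp's -y by the wheel. Its origin coincides with the clamp's when the wheel reads 0 and moves with the jaw; axes as clamp
- jaw_face (a point): centre of the jaw's black rubber gripping face (80 x 50 mm), 59 mm above the table; it looks to -y (axes as clamp). It is sprung: pressed, it yields 1 mm per 12 N (this point is its rest position on the jaw)
- lock_peg (a point): top centre, 104 mm above the table, of the red upright peg (14 mm across, 58 mm tall) at the lever's end, 45 mm from the pivot. When open the peg is 8 mm to -x and 44 mm to +y of the pivot (clamp axes; this point's own axes turn with the lever): push it from its +x side toward -x and on round to -y
- lock (a joint): swing of the red lock lever in rad: 0 open, 1.2 locked (hard stop), counter-clockwise from above about a vertical pivot at x = 60, y = 130 mm in the clamp's frame; it stays where it is left and moves under about 2 N at its peg
- wedge_center (a point): centre, 27 mm above its underside, of the loose wrapped yellow cheese wedge (91 x 139 x 53 mm, about 0.2 kg; x along the 91 mm, y along the 139 mm; between the jaws it measures 134 mm), lying on the board between jaw and end stop with gaps to both, its length along the board
- wedge: the same wedge; origin at the centre of its underside
- tub: round white tub of spread, 106 mm across, 68 mm high, loose bystander in front of the clamp; origin at the centre of its underside
- marker: red and white marker pen, 135 mm long, 17 mm thick, lying loose, bystander; origin at the centre of its underside, y along its length
- tags: wad of shelf tags in a clip, 45 x 72 x 13 mm, loose bystander; origin at the centre of its underside

How it is judged:
By the outcome, as a careful person would: the job done as asked, in the order asked, and still so for the second after the job is handed in, with the robot touching nothing.
It also fails if it takes over 72 s, if anything falls off the work surface, if the arm or the gripper's body presses on something with over 40 N, if the wrist force passes 120 N, or if a joint passes its speed limit or range.

## Working session

There is one attempt and no reset: what is moved stays moved. The work goes in short steps, Python scripts to look and compute and a tool call to move; the robot and the scene stay as the last step left them, time stands still between calls to the robot, and variables do not carry over. Pictures are saved under pics/ and viewed, at most 10 in all, crops included, and the job is handed in when it is done.

Besides the shell and the picture viewer there is one more tool, called after "Emit:" as name([rows], argument=value, ...), one row to a line, values as JSON. apply_moves: Moves the arm, as the interface text tells. Its arguments: {"type":"object","properties":{"rows":{"type":"array"},"force":{"type":"number"}},"required":["rows"]}

```bash
mkdir -p pics; ls; python3 - <<'E'
from workcell import sensors, imaging
import cv2, numpy as np
o=sensors.get_obs()
print({k:np.round(v,3).tolist() for k,v in o.items()})
for n in("scene","top"):
    p,d=imaging.camera(n); cv2.imwrite(f"pics/{n}0.png",p[...,::-1]); np.savez(f"{n}0.npz",p=p,d=d)
    c=imaging.get_calibration(n);print(n,np.round(c["intrinsics"],1).tolist(),np.round(c["world_from_camera"],3).tolist())
E
```

```text
pics
{'time': 0.0, 'q': [-72.309, 5.011, 10.032, 95.1, 0.001, 89.999], 'qd': [-0.006, -0.03, 0.001, 0.025, 0.048, -0.066], 'joint_efforts': [0.0, -52.039, 46.479, 0.017, -0.0, -0.0], 'ee_pos': [0.167, -0.524, 0.303], 'tcp_rot': [-179.921, -0.001, 17.692], 'wrist_force': [0.15, -0.088, 0.133], 'torque': [-0.016, 0.047, 0.017], 'grasp_force': 0.0, 'opening': 0.086}
scene [[451.7, 0.0, 262.0], [0.0, 451.7, 197.9], [0.0, 0.0, 1.0]] [[-0.687, -0.535, 0.491, 0.003], [-0.726, 0.498, -0.473, 0.661], [0.009, -0.682, -0.731, 0.842], [0.0, 0.0, 0.0, 1.0]]
top [[413.1, 0.0, 250.3], [0.0, 413.1, 192.3], [0.0, 0.0, 1.0]] [[-0.023, -0.992, 0.123, 0.37], [-1.0, 0.022, -0.006, 0.179], [0.003, -0.123, -0.992, 1.213], [0.0, 0.0, 0.0, 1.0]]
```

View pics/top0.png

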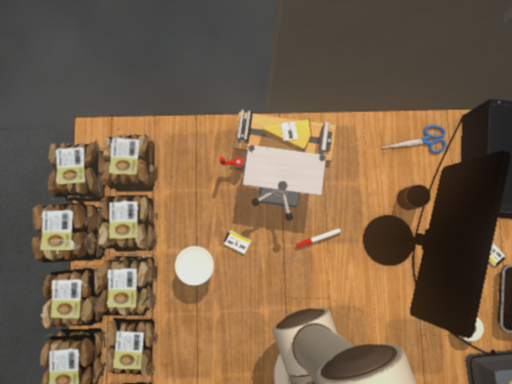

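View pics/scene0.png

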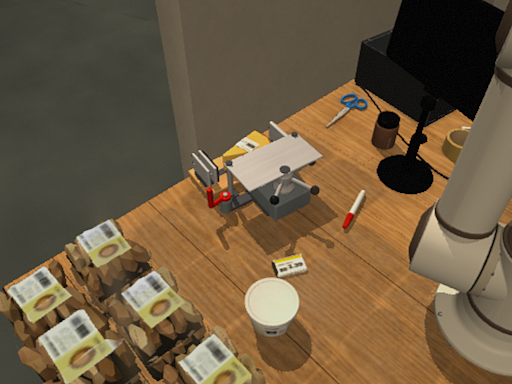

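```bash
cat > h.py <<'E'
import numpy as np, cv2
from workcell import sensors, imaging
def cloud(n,d):
    c=imaging.get_calibration(n);K=c["intrinsics"];T=c["world_from_camera"]
    v,u=np.mgrid[:d.shape[0],:d.shape[1]]
    P=np.stack([(u-K[0,2])/K[0,0]*d,(v-K[1,2])/K[1,1]*d,d],-1)
    return P@T[:3,:3].T+T[:3,3]
def ray(n,u,v,z):
    c=imaging.get_calibration(n);K=c["intrinsics"];T=c["world_from_camera"]
    r=T[:3,:3]@np.array([(u-K[0,2])/K[0,0],(v-K[1,2])/K[1,1],1]);return T[:3,3]+r*(z-T[2,3])/r[2]
E
python3 - <<'E'
from h import *
for n in("top","scene"):
    z=np.load(n+"0.npz");p,d=z["p"],z["d"];W=cloud(n,d)
    roi=np.zeros(d.shape,bool)
    if n=="top": roi[100:225,210:345]=1
    else: roi[115:225,185:330]=1
    m=(roi&(abs(W[...,2]-.113)<.006)&(p.min(2)>110)).astype(np.uint8)
    k,l,s,_=cv2.connectedComponentsWithStats(m);i=1+s[1:,4].argmax()
    pts=W[l==i][:,:2].astype(np.float32);print(n,"guard",len(pts),W[l==i][:,2].mean(),cv2.minAreaRect(pts*1000))
    hs=p.max(2)<75
    m=(roi&hs&(W[...,2]>.08)&(W[...,2]<.12)).astype(np.uint8)
    k,l,s,c=cv2.connectedComponentsWithStats(m)
    for i in range(1,k):
        if s[i,4]>15: print("dark",s[i],c[i].round(1),np.median(W[l==i],0).round(4), ray(n,*c[i],.095).round(4))
    rd=((p[...,0]>120)&(p[...,1]<60)&roi&(W[...,2]>.09)).astype(np.uint8)
    print("peg",rd.sum(),np.median(W[rd>0],0).round(4))
    x0,y0=(215,100) if n=="top" else (185,110)
    cv2.imwrite(f"pics/{n}c.png",cv2.resize(p[y0:y0+120,x0:x0+150,::-1],None,fx=5,fy=5,interpolation=cv2.INTER_CUBIC))
E
```

```text
top guard 3103 0.11328799394199077 ((565.0291137695312, 79.46556091308594), (213.96551513671875, 114.8674545288086), 80.935546875)
dark [252 199   7   6  26] [254.9 201.8] [0.4808 0.1608 0.104 ] [0.482  0.1608 0.095 ]
dark [286 214   6   6  28] [288.5 216.8] [0.4382 0.0719 0.1049] [0.4392 0.0708 0.095 ]
peg 10 [0.5994 0.2494 0.1037]
scene guard 2695 0.11405563582451331 ((565.9862670898438, 82.33413696289062), (214.6422882080078, 114.14435577392578), 80.86376190185547)
dark [292 133   5   4  17] [293.9 134.4] [ 0.5929 -0.018   0.117 ] [ 0.6118 -0.039   0.095 ]
dark [202 150  16  18  24] [208.3 157.4] [0.7069 0.1735 0.085 ] [0.6933 0.1804 0.095 ]
dark [308 161   7   5  16] [311.7 163.2] [0.5049 0.0095 0.0954] [0.5057 0.0091 0.095 ]
dark [280 166  10   7  32] [284.5 169.2] [0.5208 0.0904 0.117 ] [0.5359 0.0729 0.095 ]
dark [310 186   9   9  63] [314.2 190. ] [0.4364 0.0779 0.1021] [0.4403 0.0724 0.095 ]
dark [269 195  10  10  75] [273.5 199.6] [0.4787 0.1669 0.1021] [0.4828 0.1619 0.095 ]
peg 18 [0.5981 0.254  0.1039]
```

View pics/topc.png

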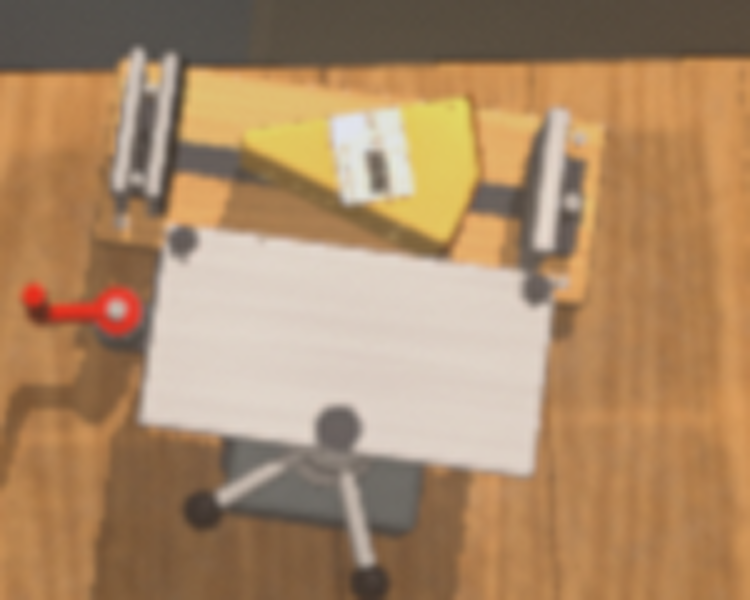

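```bash
python3 - <<'E'
from h import *
pts=[]
for n in("top","scene"):
    z=np.load(n+"0.npz");W=cloud(n,z["d"]);pts.append(W[z["d"]>0])
P=np.vstack(pts);P=P[(P[:,2]>.02)&(P[:,2]<1)]
print("max z (cm) grid; rows x 0.8->0, cols y .3->-.75")
for x in np.arange(.8,-.05,-.05):
    r=[]
    for y in np.arange(.3,-.76,-.05):
        m=(abs(P[:,0]-x)<.025)&(abs(P[:,1]-y)<.025);r.append("%3d"%(100*P[m,2].max()) if m.sum()>2 else "  .")
    print("%.2f"%x,*r)
E
```

```text
max z (cm) grid; rows x 0.8->0, cols y .3->-.75
0.80   .   .   .   .   .   .   .   .   .   .   .   .   .   .   .   .   .   .   .   .   .   .
0.75   .   .   8   9   2   2   2   .   .   .   .   .   .   .   .  15  15  15  15   .   .   .
0.70   .   .   9   8   8   8   7   8   2   .   .   .   .   .   .  15  15  15  15   .   .   .
0.65   .   .  11  12  11   8   7   8   2   .   .   .   .   .   4  15  15   .   .   .   .   .
0.60   .  10  12  12  11  12  12  12   .   .   .   .   .   4   4  15  15   .   .   .   .   .
0.55   .   .  11  11  12  11  11  11   .   .   .  37  46   4   .  14  15   .   .   .   .   .
0.50   .   .   .  11  12  11  11   .   .   .   .  43  47   3   .  13  15   .   .   .   .   .
0.45   .   .   .  10  10  10   .   .   .   .   .  47  47   2   .  15  15  10   .   .   .   .
0.40   .   .   .   .   .   .   .   .   .   .  28  47   2   .   .   .   .   .   .   .   .   .
0.35   7   .   .   .   .   .   .   .   .   .  42  47   .   5   5   5   .   .   .   .   .   .
0.30   7   .   .   .   .   .   .   .   .   .  47  47   .   5   4   .   .   3   .   .   .   .
0.25   7   .   .   .   .   .   .   .   .   .  47  47   .   .   .   .   .   3   .   .   .   .
0.20   .   .   .   .  61  64  64  63   .  28  47   .   .   .   .   .   3   3   .   .   .   .
0.15   .   .   .  18  60  54  24  61   .   .   .   .   .   .   .   4   3   .   .   .   .   .
0.10   .   .   .   .  35  45  31   .   .   .   .   .   .   .   4   4   3   3   .   .   .   .
0.05   .   .   .   .  21  24  24   .   .   .   .   .   .   .  15  15  12   4   .   .   .   .
-0.00   .   .   .   .  19  22   .   .   .   .   .   .   .   .  15  15   .   .   .   .   .   .
```

Emit:
apply_moves([
  [[0, 0, -0.5], [0, 0, 0.3], 0],
  [[0, 0, -1], [0, 0, 0.6], 0],
  [[0, 0, -1], [0, 0, 0.893], 0],
  [[0, 0, -1], [0, 0, 0.893], 0],
])

```text
time: 0.5
ee_pos: [0.1673, -0.5244, 0.4048]
tcp_rot: [179.9, -0.1, -9.3]
wrist_force: [-0.5, 0.5, -0.5]
opening: 0.0282
grasp_force: 0.0
```

Emit:
apply_moves([
  [[0, 0, -0.5], [0, 0, 0], 0],
  [[0, 0, -1], [0, 0, 0], 0],
  [[0, 0, -1], [0, 0, 0], 0],
])

```text
time: 0.8
ee_pos: [0.167, -0.5236, 0.5064]
tcp_rot: [179.9, -0.1, -8.9]
wrist_force: [0.2, 0.3, -0.3]
opening: -0.0003
grasp_force: 0.0
```

Emit:
apply_moves([
  [[0, 0, -0.5], [0, 0, 0], 0],
  [[0, 0, -1], [0, 0, 0], 0],
  [[0, 0, -1], [0, 0, 0], 0],
])

```text
time: 1.1
ee_pos: [0.1699, -0.5325, 0.5657]
tcp_rot: [176.8, -1.6, -8.9]
wrist_force: [1.0, -0.8, 0.1]
opening: -0.0001
grasp_force: 0.0
```

```bash
python3 - <<'E'
from h import *
o=sensors.get_obs();print(o["q"],o["ee_pos"],o["tcp_rot"])
p,d=imaging.camera("scene");cv2.imwrite("pics/scene1.png",p[...,::-1])
W=cloud("scene",d);
m=(W[...,1]<-.05)&(W[...,1]>-.42)&(W[...,0]>.12)&(W[...,0]<.65)&(W[...,2]>.2)&(p.max(2)<60)
print(m.sum(),np.percentile(W[m],[1,99,99.9],axis=0).round(3))
E
```

```text
[-7.23074538e+01  2.67396216e+01  7.07724924e+01  1.30493599e+02
 -9.01340621e-04  1.16597993e+02] [ 0.16986167 -0.53249711  0.56571161] [176.83408065  -1.58301963  -8.86172499]
10246 [[ 0.224 -0.28   0.23 ]
 [ 0.529 -0.073  0.528]
 [ 0.536 -0.063  0.546]]
```

View pics/scene1.png

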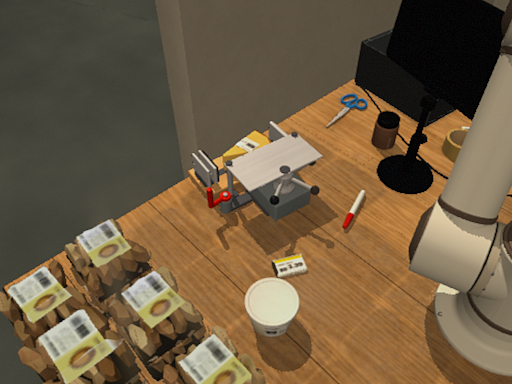

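```bash
python3 - <<'E'
from h import *
z=np.load("top0.npz");d=z["d"];W=cloud("top",d);p=z["p"]
for v in range(150,340,15):
    print(v,[(u,*(W[v,u]*100).round().astype(int).tolist()) if d[v,u]>0 else (u,0) for u in range(405,512,12)])
z=np.load("scene0.npz");d=z["d"];W=cloud("scene",d)
for v in range(2,110,20):
    print(v,[(u,*(W[v,u]*100).round().astype(int).tolist()) if d[v,u]>0 else (u,0) for u in range(380,512,16)])
E
```

```text
150 [(405, 64, -29, 0), (417, 64, -33, 0), (429, 64, -37, 0), (441, 63, -40, 1), (453, 63, -44, 0), (465, 63, -46, 3), (477, 61, -46, 10), (489, 60, -46, 15), (501, 60, -49, 15)]
165 [(405, 59, -29, 0), (417, 59, -33, 0), (429, 59, -36, 0), (441, 59, -40, 0), (453, 53, -28, 31), (465, 52, -28, 36), (477, 52, -28, 40), (489, 51, -28, 43), (501, 50, -29, 47)]
180 [(405, 55, -29, 0), (417, 55, -32, 0), (429, 55, -36, 0), (441, 50, -27, 28), (453, 50, -27, 32), (465, 49, -27, 37), (477, 48, -27, 41), (489, 48, -28, 44), (501, 47, -28, 47)]
195 [(405, 49, -26, 7), (417, 49, -28, 9), (429, 49, -32, 9), (441, 47, -26, 29), (453, 46, -26, 33), (465, 46, -26, 38), (477, 45, -27, 42), (489, 45, -27, 45), (501, 45, -28, 47)]
210 [(405, 46, -28, 0), (417, 46, -32, 0), (429, 46, -35, 0), (441, 43, -25, 30), (453, 43, -25, 35), (465, 43, -26, 39), (477, 42, -26, 43), (489, 42, -26, 46), (501, 44, -47, 15)]
225 [(405, 41, -28, 1), (417, 41, -31, 2), (429, 40, -23, 27), (441, 40, -24, 31), (453, 40, -24, 36), (465, 40, -25, 40), (477, 39, -25, 43), (489, 39, -25, 47), (501, 41, -56, 0)]
240 [(405, 3
[... 1621 characters left out ...]
, 70, -51, 15), (396, 51, -27, 31), (412, 47, -26, 33), (428, 42, -24, 35), (444, 39, -24, 37), (460, 35, -22, 39), (476, 0), (492, 28, -21, 42), (508, 17, 9, 57)]
62 [(380, 65, -46, 12), (396, 49, -26, 27), (412, 45, -25, 29), (428, 41, -24, 31), (444, 37, -23, 34), (460, 33, -22, 35), (476, 30, -21, 37), (492, 27, -21, 39), (508, 16, 7, 54)]
82 [(380, 64, -45, 6), (396, 58, -45, 9), (412, 53, -44, 12), (428, 39, -23, 28), (444, 35, -22, 30), (460, 31, -21, 32), (476, 28, -20, 34), (492, 18, 4, 49), (508, 16, 6, 51)]
102 [(380, 62, -45, 0), (396, 56, -45, 3), (412, 51, -44, 6), (428, 37, -21, 24), (444, 44, -49, 7), (460, 29, -20, 28), (476, 26, -19, 30), (492, 16, 6, 47), (508, 14, 6, 49)]
```

Emit:
apply_moves([
  [[0.25, -0.4, 0], [0, 0, 0], 1],
  [[0.5, -0.85, 0], [0, 0, 0], 1],
  [[0.5, -0.85, 0], [0, 0, 0], 1],
  [[0.5, -0.85, 0], [0, 0, 0], 1],
])

```text
time: 1.55
ee_pos: [0.2323, -0.4532, 0.5644]
tcp_rot: [176.6, -1.7, -8.8]
wrist_force: [0.5, 0.8, 0.8]
opening: 0.0581
grasp_force: 0.0
```

```bash
cat >> h.py <<'E'
from scipy.spatial.transform import Rotation as Ro
HUB=np.array([.522,.088]);CY=-9.1
c,s=np.cos(np.radians(CY)),np.sin(np.radians(CY));CR=np.array([[c,-s],[s,c]])
def toC(p): p=np.asarray(p);return np.r_[CR.T@(p[:2]-HUB)*1000,p[2:]*1000]
def toW(p): p=np.asarray(p,float);return np.r_[CR@p[:2]/1000+HUB,p[2:]/1000]
def need(w,yaw=CY):
    o=sensors.get_obs();R=Ro.from_euler('xyz',o["tcp_rot"],degrees=True)
    t=(R.inv()*Ro.from_euler('xyz',[180,0,yaw],degrees=True)).as_rotvec(degrees=True)/30
    d=R.inv().apply(np.asarray(w)-o["ee_pos"])*10
    print("shift",d.round(3),"turn",t.round(3),"clamp now",toC(o["ee_pos"]).round(1))
E
python3 - <<'E'
from h import *
need([.30,-.37,.585]);need([.39,-.25,.585]);need([.47,.0,.585])
E
```

```text
shift [ 0.547 -0.913 -0.244] turn [ 0.113 -0.056  0.007] clamp now [-200.4 -580.2  564.4]
shift [ 1.251 -2.236 -0.301] turn [ 0.113 -0.056  0.007] clamp now [-200.4 -580.2  564.4]
shift [ 1.658 -4.825 -0.442] turn [ 0.113 -0.056  0.007] clamp now [-200.4 -580.2  564.4]
```

Emit:
apply_moves([
  [[0.25, -0.4, -0.15], [0.06, -0.03, 0], 1],
  [[0.45, -0.75, -0.24], [0.113, -0.056, 0.007], 1],
  [[0.45, -0.75, -0.24], [0.113, -0.056, 0.007], 1],
  [[0.45, -0.75, -0.24], [0.113, -0.056, 0.007], 1],
])

```text
time: 1.95
ee_pos: [0.2863, -0.3847, 0.5765]
tcp_rot: [179.6, -0.4, -9.2]
wrist_force: [-1.2, -0.7, 0.6]
opening: 0.0851
grasp_force: 0.0
```

Emit:
apply_moves([
  [[0.27, -0.5, 0], [0, 0, 0], 1],
  [[0.54, -1, 0], [0, 0, 0], 1],
  [[0.54, -1, 0], [0, 0, 0], 1],
])

```text
time: 2.25
ee_pos: [0.3567, -0.2932, 0.5763]
tcp_rot: [179.7, -0.4, -9.3]
wrist_force: [-0.5, -0.1, 0.0]
opening: 0.0855
grasp_force: 0.0
```

Emit:
apply_moves([
  [[0.2, -0.5, 0], [0, 0, 0], 1],
  [[0.4, -1, 0], [0, 0, 0], 1],
  [[0.4, -1, 0], [0, 0, 0], 1],
])

```text
time: 2.55
ee_pos: [0.413, -0.2003, 0.5757]
tcp_rot: [179.7, -0.4, -9.1]
wrist_force: [-0.5, -0.5, -0.7]
opening: 0.0854
grasp_force: 0.0
```

Emit:
apply_moves([
  [[0.2, -0.5, 0], [0, 0, 0], 0],
  [[0.2, -1, 0], [0, 0, 0], 0],
  [[0.2, -1, 0], [0, 0, 0], 0],
])

```text
time: 2.85
ee_pos: [0.4484, -0.1045, 0.5752]
tcp_rot: [179.7, -0.3, -9.1]
wrist_force: [-0.1, -0.4, -0.4]
opening: 0.0441
grasp_force: 0.0
```

```bash
cat >> h.py <<'E'
HX,HY=11,14.5
def push(th,gap=0,r=57):
    a=np.radians(th);u=np.array([np.cos(a),np.sin(a)]);n=np.array([np.sin(a),-np.cos(a)])
    h=HX*abs(n[0])+HY*abs(n[1]); cr=np.array([HX*np.sign(n[0]),HY*np.sign(n[1])])
    return r*u-(5+h+gap)*n, r+cr@u
E
python3 - <<'E'
from h import *
for th in range(200,95,-10):
    p,rc=push(th);print(th,p.round(1),round(rc,1))
p,_=push(200,8);print("insert",p.round(1))
w=toW([*p,250]);need(w)
E
```

```text
200 [-45.9 -40.5] 62.4
190 [-52.5 -30.8] 65.3
180 [-57.  -19.5] 46.0
170 [-59.8 -11. ] 48.7
160 [-61.2  -1.5] 51.6
150 [-60.9   8.5] 54.7
140 [-58.6  18.9] 57.9
130 [-54.1  29. ] 61.0
120 [-47.4  38.5] 64.1
110 [-38.6  46.6] 66.9
100 [-28.   52.9] 69.4
insert [-43.2 -48.1]
shift [-0.029 -1.554  3.244] turn [ 0.011 -0.012 -0.   ] clamp now [ -42.3 -201.7  575.2]
```

Emit:
apply_moves([
  [[0, -0.4, 0.5], [0, 0, 0], 0],
  [[0, -0.8, 1], [0.01, -0.01, 0], 0],
  [[0, -0.8, 1], [0.01, -0.01, 0], 0],
])

```text
time: 3.15
ee_pos: [0.4574, -0.0565, 0.4728]
tcp_rot: [-178.9, -0.0, -7.4]
wrist_force: [-0.5, -0.2, -0.4]
opening: 0.0003
grasp_force: 0.0
```

Emit:
apply_moves([
  [[0, -0.4, 0.5], [0, 0, 0], 0],
  [[0, -0.77, 1], [0, 0, 0], 0],
  [[0, -0.77, 1], [0, 0, 0], 0],
])

```text
time: 3.45
ee_pos: [0.4628, -0.0298, 0.3794]
tcp_rot: [-177.4, 0.1, -4.7]
wrist_force: [0.3, -0.1, 0.2]
opening: 0.0
grasp_force: 0.0
```

Emit:
apply_moves([
  [[0, 0, 0.5], [0, 0, 0], 0],
  [[0, 0, 1], [0, 0, 0], 0],
  [[0, 0, 1], [0, 0, 0], 0],
  [[0, 0, 1], [0, 0, 0], 0],
])

```text
time: 3.85
ee_pos: [0.4634, -0.0276, 0.2835]
tcp_rot: [-177.3, -0.0, -4.5]
wrist_force: [0.2, -0.0, 1.7]
opening: 0.0004
grasp_force: 0.0
```

```bash
python3 - <<'E'
from h import *
p,_=push(200,8);need(toW([*p,151]))
im,d=imaging.camera("wrist");cv2.imwrite("pics/wrist1.png",im[...,::-1])
E
```

```text
shift [ 0.024 -0.691  1.359] turn [-0.091  0.002  0.152] clamp now [ -39.6 -123.4  283.5]
```

View pics/wrist1.png

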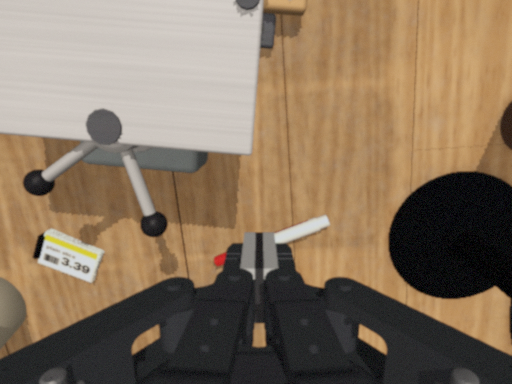

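```bash
python3 - <<'E'
from h import *
o=sensors.get_obs();print(np.round(o["q"],1),np.round(o["qd"],1))
for u,v,z in((104,126,.117),(39,182,.095),(153,223,.095)):
    print(toC(ray("wrist",u,v,z)))
E
```

```text
[ -4.6  -7.2  -4.   93.    2.7 179.9] [ 0.6 -0.4  2.5 -0.2  0.   0.2]
[  0.70242337  -0.68724818 117.        ]
[-52.12199831  67.18642583  95.        ]
[-78.8870785  -28.17625764  95.        ]
```

Emit:
apply_moves([
  [[0, 0, 0], [0, 0, -0.27], 0],
  [[0, 0, 0], [0, 0, -0.54], 0],
  [[0, 0, 0], [0, 0, -0.8], 0],
  [[0, 0, 0], [0, 0, -0.95], 0],
])

```text
time: 4.3
ee_pos: [0.4651, -0.0269, 0.287]
tcp_rot: [-177.8, -1.7, 24.3]
wrist_force: [0.8, 1.0, -0.9]
opening: -0.0001
grasp_force: 0.0
```

Emit:
apply_moves([
  [[0, 0, 0], [0, 0, -0.27], 0],
  [[0, 0, 0], [0, 0, -0.54], 0],
  [[0, 0, 0], [0, 0, -0.8], 0],
  [[0, 0, 0], [0, 0, -0.95], 0],
  [[0, 0, 0], [0, 0, -0.95], 0],
])

```text
time: 4.8
ee_pos: [0.465, -0.0268, 0.2864]
tcp_rot: [-178.8, -2.5, 52.6]
wrist_force: [-0.6, 0.3, 0.5]
opening: -0.0002
grasp_force: 0.0
```

```bash
sed -i 's/HX,HY=11,14.5/HX,HY=14.5,11/' h.py; python3 - <<'E'
from h import *
for th in range(200,95,-10):
    p,rc=push(th);print(th,p.round(1),round(rc,1))
p,_=push(200,8);print(p);need(toW([*p,151]),CY+90);print(sensors.get_obs()["q"])
E
```

```text
200 [-46.6 -38.6] 66.9
190 [-52.9 -28. ] 69.4
180 [-57. -16.] 42.5
170 [-59.3  -8.2] 44.6
160 [-60.5   0.4] 47.1
150 [-60.3   9.6] 49.9
140 [-58.3  19.2] 53.0
130 [-54.4  28.8] 56.1
120 [-48.5  37.8] 59.3
110 [-40.5  45.9] 62.4
100 [-30.8  52.5] 65.3
[-43.88470788 -46.08460685]
shift [ 0.585 -0.385  1.389] turn [-0.017 -0.091 -0.943] clamp now [ -38.1 -122.4  286.4]
[ -4.54993301  -7.1985686   -3.87657748  92.92821192   2.73473513
 122.85076965]
```

Emit:
apply_moves([
  [[0.3, -0.2, 0.2], [0, -0.03, -0.27], 0],
  [[0.58, -0.39, 0.4], [0, -0.06, -0.54], 0],
  [[0.58, -0.39, 0.4], [-0.017, -0.09, -0.8], 0],
  [[0.58, -0.39, 0.4], [-0.017, -0.091, -0.943], 0],
  [[0.58, -0.39, 0.4], [-0.017, -0.091, -0.943], 0],
])

```text
time: 5.3
ee_pos: [0.4691, 0.0455, 0.2482]
tcp_rot: [-179.9, -0.0, 80.8]
wrist_force: [-0.2, -0.4, -0.2]
opening: 0.0004
grasp_force: 0.0
```

```bash
python3 - <<'E'
from h import *
p,_=push(200,8);need(toW([*p,151]),CY+90);print(sensors.get_obs()["wrist_force"])
E
```

```text
shift [0.042 0.019 0.972] turn [-0.005 -0.001 -0.003] clamp now [-45.5 -50.3 248.2]
[-0.22945049 -0.36712654 -0.17293423]
```

Emit:
apply_moves([
  [[0, 0.01, 0.4], [0, 0, 0], 0],
  [[0, 0.01, 0.8], [0, 0, 0], 0],
  [[0, 0.01, 0.97], [0, 0, 0], 0],
  [[0, 0.01, 0.97], [0, 0, 0], 0],
])

```text
time: 5.7
ee_pos: [0.4681, 0.0448, 0.1478]
tcp_rot: [-179.5, 0.0, 80.6]
wrist_force: [0.1, -0.9, 0.3]
opening: 0.0
grasp_force: 0.0
```

```bash
python3 - <<'E'
from h import *
o=sensors.get_obs();print(toC(o["ee_pos"]),o["wrist_force"])
b=toC(o["ee_pos"])
for th in range(195,100,-8):
    p,rc=push(th,r=55);d=p-b[:2];print(th,"shift",[round(d[1]/100,2),round(d[0]/100,2)],round(rc))
E
```

```text
[-46.34874699 -51.22351749 147.84454016] [ 0.10115599 -0.85593265  0.2955473 ]
195 shift [np.float64(0.18), np.float64(-0.02)] 66
187 shift [np.float64(0.27), np.float64(-0.06)] 68
179 shift [np.float64(0.36), np.float64(-0.09)] 41
171 shift [np.float64(0.42), np.float64(-0.11)] 42
163 shift [np.float64(0.48), np.float64(-0.12)] 44
155 shift [np.float64(0.55), np.float64(-0.12)] 47
147 shift [np.float64(0.63), np.float64(-0.12)] 49
139 shift [np.float64(0.7), np.float64(-0.1)] 51
131 shift [np.float64(0.78), np.float64(-0.07)] 54
123 shift [np.float64(0.85), np.float64(-0.03)] 56
115 shift [np.float64(0.91), np.float64(0.02)] 59
107 shift [np.float64(0.97), np.float64(0.09)] 61
```

Emit:
apply_moves([
  [[0.09, -0.01, 0], [0, 0, 0], 0],
  [[0.18, -0.02, 0], [0, 0, 0], 0],
  [[0.27, -0.06, 0], [0, 0, 0], 0],
  [[0.36, -0.09, 0], [0, 0, 0], 0],
  [[0.42, -0.11, 0], [0, 0, 0], 0],
])

```text
time: 6.2
ee_pos: [0.4658, 0.0887, 0.1513]
tcp_rot: [-180.0, 0.1, 80.8]
wrist_force: [2.7, -9.6, 2.1]
opening: 0.0003
grasp_force: 4.0
```

Emit:
apply_moves([
  [[0.06, -0.01, 0], [0, 0, 0], 0],
  [[0.13, -0.01, 0], [0, 0, 0], 0],
  [[0.21, -0.01, 0], [0, 0, 0], 0],
  [[0.28, 0.01, 0], [0, 0, 0], 0],
  [[0.36, 0.04, 0], [0, 0, 0], 0],
  [[0.43, 0.08, 0], [0, 0, 0], 0],
  [[0.49, 0.13, 0], [0, 0, 0], 0],
  [[0.55, 0.2, 0], [0, 0, 0], 0],
  [[0.55, 0.2, 0], [0, 0, 0], 0],
])

```text
time: 7.1
ee_pos: [0.4936, 0.1405, 0.1503]
tcp_rot: [-179.7, -0.0, 80.8]
wrist_force: [-0.7, -1.0, 1.2]
opening: 0.0004
grasp_force: 0.4
```

```bash
python3 - <<'E'
from h import *
o=sensors.get_obs();print(toC(o["ee_pos"]),o["wrist_force"])
im,d=imaging.camera("scene");cv2.imwrite("pics/scene2.png",cv2.resize(im[110:230,180:340,::-1],None,fx=5,fy=5,interpolation=cv2.INTER_CUBIC))
E
```

```text
[-36.37650804  47.34999969 150.30202485] [-0.71487919 -1.04628513  1.1597819 ]
```

View pics/scene2.png

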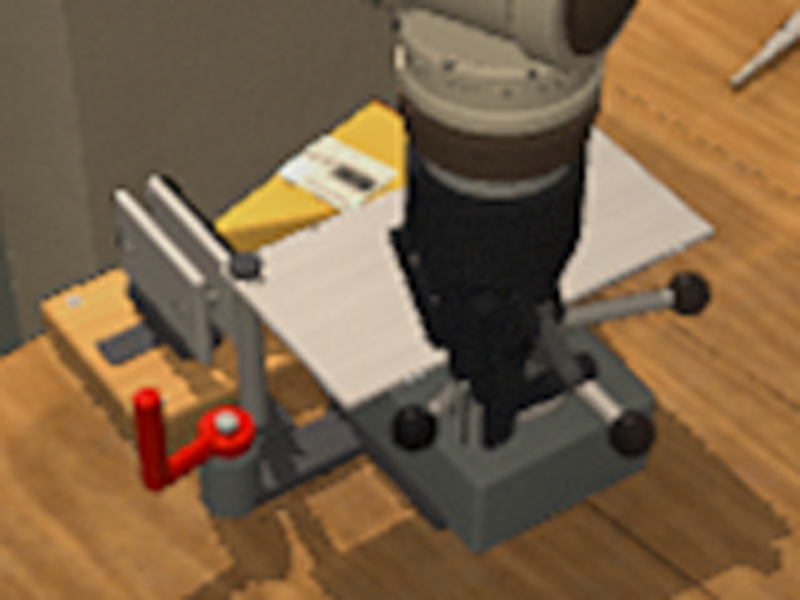

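```bash
cat >> h.py <<'E'
def ang(n,u,v):
    p=toC(ray(n,u,v,.095));a=np.degrees(np.arctan2(p[1],p[0]))%360;print(p.round(1),"r",np.hypot(*p[:2]).round(1),"ang",a.round(1),"q mod72",((-a)%72).round(1))
E
python3 - <<'E'
from h import *
for u,v in((262.6,195.6),(306.4,196.8),(318,168.6)): ang("scene",u,v)
b=toC(sensors.get_obs()["ee_pos"])
print(b)
E
```

```text
[-26.6  80.2  95. ] r 84.5 ang 108.3 q mod72 35.7
[-85.   -0.2  95. ] r 85.0 ang 180.1 q mod72 35.9
[-27.2 -81.1  95. ] r 85.5 ang 251.5 q mod72 36.5
[-36.55473879  47.21377301 150.13384082]
```

Emit:
apply_moves([
  [[-0.04, 0, -0.25], [0, 0, 0], 0],
  [[-0.04, -0.05, -0.5], [0, 0, 0], 0],
  [[-0.04, -0.05, -0.5], [0, 0, 0], 0],
  [[-0.4, -0.19, -0.5], [0, 0, 0], 0],
  [[-0.78, -0.19, -0.5], [0, 0, 0], 0],
  [[-0.78, -0.19, -0.5], [0, 0, 0], 0],
  [[-0.78, -0.19, -0.5], [0, 0, 0], 0],
  [[-0.78, -0.19, -0.25], [0, 0, 0], 0],
  [[-0.78, -0.19, 0], [0, 0, 0], 0],
  [[-0.78, -0.19, 0], [0, 0, 0], 0],
])

```text
time: 8.15
ee_pos: [0.4604, 0.0663, 0.1461]
tcp_rot: [-179.4, 0.1, 80.9]
wrist_force: [0.5, -1.1, -0.6]
opening: -0.0001
grasp_force: 0.0
```

```bash
python3 - <<'E'
from h import *
o=sensors.get_obs();print(toC(o["ee_pos"]),o["wrist_force"],o["time"])
b=toC(o["ee_pos"])
for th in range(180,98,-4):
    p,rc=push(th,r=57);d=p-b[:2];print(th,[round(float(d[1]/100),2),round(float(d[0]/100),2)],round(rc))
E
```

```text
[-57.36977989 -31.13158923 146.06636748] [ 0.48411773 -1.05073403 -0.63950914] 8.15
180 [0.15, 0.0] 42
176 [0.18, -0.01] 43
172 [0.21, -0.02] 44
168 [0.25, -0.02] 45
164 [0.28, -0.03] 46
160 [0.32, -0.03] 47
156 [0.35, -0.03] 48
152 [0.39, -0.03] 49
148 [0.43, -0.03] 51
144 [0.46, -0.02] 52
140 [0.5, -0.01] 53
136 [0.54, 0.0] 54
132 [0.58, 0.02] 55
128 [0.62, 0.04] 57
124 [0.65, 0.06] 58
120 [0.69, 0.09] 59
116 [0.72, 0.12] 61
112 [0.76, 0.15] 62
108 [0.78, 0.19] 63
104 [0.81, 0.22] 64
100 [0.84, 0.27] 65
```

```bash
python3 - <<'E'
from h import *
for n in("top","scene"):
    z=np.load(n+"0.npz");d=z["d"];p=z["p"];W=cloud(n,d);C=np.concatenate([(W[...,:2]-HUB)@CR*1000,W[...,2:]*1000],-1)
    for nm,lo,hi,zl,zh in(("jaw",60,190,76,92),("stop",-150,-50,72,92)):
        m=(d>0)&(C[...,0]>100)&(C[...,0]<230)&(C[...,1]>lo)&(C[...,1]<hi)&(C[...,2]>zl)&(C[...,2]<zh)
        q=C[m];h,e=np.histogram(q[:,1],bins=np.arange(lo,hi+1,3));b=p[m].max(1)
        print(n,nm,m.sum(),[(int(e[i]),int(h[i]),int(np.median(b[(q[:,1]>=e[i])&(q[:,1]<e[i+1])]))) for i in range(len(h)) if h[i]],"zmax",np.percentile(q[:,2],95) if len(q) else 0)
E
```

```text
top jaw 224 [(63, 1, 227), (105, 4, 114), (108, 32, 86), (111, 30, 109), (114, 32, 182), (117, 32, 195), (120, 5, 162), (129, 9, 127), (132, 33, 179), (135, 33, 200), (138, 13, 183)] zmax 89.33036941012293
top stop 221 [(-111, 24, 183), (-108, 28, 212), (-105, 34, 223), (-102, 31, 202), (-99, 18, 155), (-69, 1, 186), (-66, 7, 199), (-63, 5, 194), (-60, 18, 212), (-57, 22, 226), (-54, 25, 226)] zmax 85.1677775553803
scene jaw 276 [(63, 1, 211), (108, 1, 136), (111, 23, 31), (114, 21, 97), (117, 24, 190), (120, 44, 195), (123, 46, 100), (132, 1, 163), (135, 21, 166), (138, 35, 213), (141, 59, 105)] zmax 88.5386387599773
scene stop 163 [(-108, 6, 183), (-105, 15, 195), (-102, 19, 215), (-99, 29, 210), (-96, 46, 103), (-63, 4, 167), (-60, 10, 178), (-57, 14, 212), (-54, 14, 224)] zmax 84.9947843107884
```

Emit:
apply_moves([
  [[0.15, 0, -0.03], [0, 0, 0], 0],
  [[0.2, -0.02, -0.03], [0, 0, 0], 0],
  [[0.25, -0.02, -0.03], [0, 0, 0], 0],
  [[0.3, -0.03, -0.03], [0, 0, 0], 0],
  [[0.35, -0.03, -0.03], [0, 0, 0], 0],
  [[0.39, -0.03, -0.03], [0, 0, 0], 0],
])

```text
time: 8.75
ee_pos: [0.4654, 0.1044, 0.1534]
tcp_rot: [-179.8, 0.1, 80.8]
wrist_force: [-0.2, -8.7, 2.2]
opening: -0.0002
grasp_force: 4.0
```

Emit:
apply_moves([
  [[0.07, 0.01, 0], [0, 0, 0], 0],
  [[0.15, 0.03, 0], [0, 0, 0], 0],
  [[0.23, 0.07, 0], [0, 0, 0], 0],
  [[0.3, 0.12, 0], [0, 0, 0], 0],
])

```text
time: 9.15
ee_pos: [0.4812, 0.1321, 0.1529]
tcp_rot: [-179.7, 0.2, 80.9]
wrist_force: [-5.6, -7.5, 3.3]
opening: 0.0004
grasp_force: 4.1
```

Emit:
apply_moves([
  [[0.04, 0.03, 0], [0, 0, 0], 0],
  [[0.07, 0.06, 0], [0, 0, 0], 0],
  [[0.11, 0.12, 0], [0, 0, 0], 0],
  [[0.11, 0.12, 0], [0, 0, 0], 0],
])

```text
time: 9.55
ee_pos: [0.4951, 0.1418, 0.1525]
tcp_rot: [-179.6, 0.0, 80.9]
wrist_force: [-2.9, -1.8, 0.9]
opening: 0.0001
grasp_force: 1.4
```

Emit:
apply_moves([
  [[-0.04, 0, -0.25], [0, 0, 0], 0],
  [[-0.04, -0.05, -0.5], [0, 0, 0], 0],
  [[-0.04, -0.05, -0.5], [0, 0, 0], 0],
  [[-0.4, -0.19, -0.5], [0, 0, 0], 0],
  [[-0.78, -0.19, -0.5], [0, 0, 0], 0],
  [[-0.78, -0.19, -0.5], [0, 0, 0], 0],
  [[-0.78, -0.19, -0.5], [0, 0, 0], 0],
])

```text
time: 10.25
ee_pos: [0.4644, 0.0671, 0.2023]
tcp_rot: [-179.7, -0.0, 80.8]
wrist_force: [0.5, -0.4, -0.4]
opening: -0.0001
grasp_force: 0.0
```

```bash
python3 - <<'E'
from h import *
o=sensors.get_obs();print(toC(o["ee_pos"]),o["wrist_force"],o["time"])
p,d=imaging.camera("scene");W=cloud("scene",d);C=np.concatenate([(W[...,:2]-HUB)@CR*1000,W[...,2:]*1000],-1)
m=((p.max(2)<75)&(C[...,2]>88)&(C[...,2]<112)&(abs(np.hypot(C[...,0],C[...,1])-84)<16)&(C[...,0]<0)).astype(np.uint8)
k,l,s,c=cv2.connectedComponentsWithStats(m)
for i in range(1,k):
    if s[i,4]>20: print(s[i,4],c[i]);ang("scene",*c[i])
cv2.imwrite("pics/scene3.png",cv2.resize(p[110:230,180:340,::-1],None,fx=5,fy=5,interpolation=cv2.INTER_CUBIC))
E
```

```text
[-53.58488552 -29.77909606 202.26721324] [ 0.53921975 -0.4264533  -0.42987128] 10.25
39 [318.23076923 169.07692308]
[-28.8 -80.5  95. ] r 85.5 ang 250.3 q mod72 37.7
74 [261.39189189 194.64864865]
[-22.6  80.8  95. ] r 83.9 ang 105.6 q mod72 38.4
70 [305.02857143 196.54285714]
[-82.6   1.9  95. ] r 82.7 ang 178.7 q mod72 37.3
```

View pics/scene3.png

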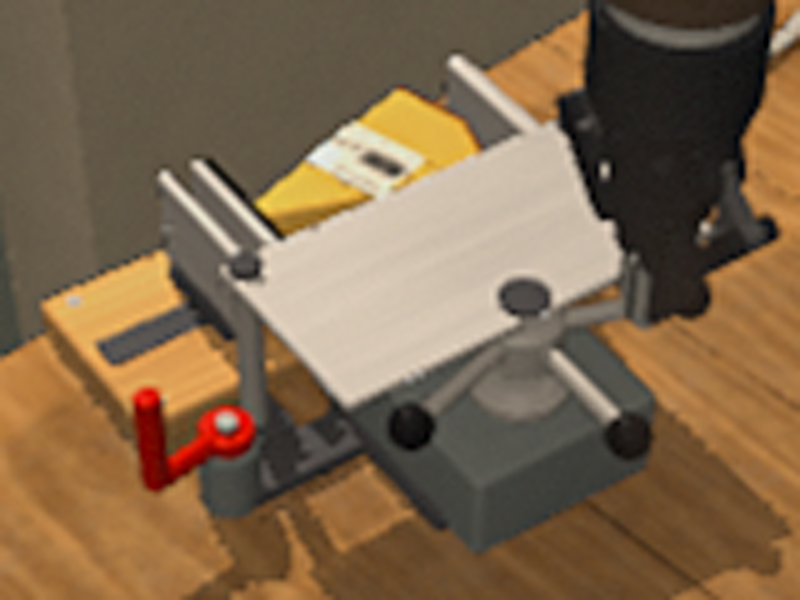

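Emit:
apply_moves([
  [[0, -0.03, 0.25], [0, 0, 0], 0],
  [[0, -0.03, 0.49], [0, 0, 0], 0],
  [[0, -0.03, 0.49], [0, 0, 0], 0],
])

```text
time: 10.6
ee_pos: [0.4598, 0.0685, 0.1501]
tcp_rot: [-179.4, 0.1, 80.9]
wrist_force: [-0.0, -0.3, 1.0]
opening: 0.0001
grasp_force: 0.0
```

```bash
cat >> h.py <<'E'
def tq(th):
    o=sensors.get_obs();b=toC(o["ee_pos"]);F=CR.T@np.array(o["wrist_force"][:2]);a=np.radians(th)
    n=np.array([np.sin(a),-np.cos(a)]);u=np.array([np.cos(a),np.sin(a)])
    cr=np.array([HX*np.sign(n[0]),HY*np.sign(n[1])]);rc=(b[:2]+cr)@u
    print("t",o["time"],"clamp",b.round(1),"F",F.round(1),"Fn",(-F@n).round(2),"rc",rc.round(1),"tau",(-F@n*rc/1000).round(3),"off spoke",((b[:2]+cr)@n).round(1))
E
python3 - <<'E'
from h import *
tq(178)
b=toC(sensors.get_obs()["ee_pos"])
for th in range(180,118,-4):
    p,rc=push(th,r=57);d=p-b[:2];print(th,[round(float(d[1]/100),3),round(float(d[0]/100),3)],round(rc))
E
```

```text
t 10.6 clamp [-58.4 -29.  150.1] F [ 0.  -0.3] Fn 0.33 rc 43.2 tau 0.014 off spoke -19.6
180 [0.13, 0.014] 42
176 [0.161, 0.003] 43
172 [0.192, -0.006] 44
168 [0.225, -0.013] 45
164 [0.259, -0.018] 46
160 [0.295, -0.021] 47
156 [0.331, -0.022] 48
152 [0.368, -0.021] 49
148 [0.406, -0.016] 51
144 [0.444, -0.009] 52
140 [0.483, 0.001] 53
136 [0.521, 0.014] 54
132 [0.559, 0.03] 55
128 [0.597, 0.05] 57
124 [0.633, 0.073] 58
120 [0.669, 0.099] 59
```

Emit:
apply_moves([
  [[0.08, 0.01, 0], [0, 0, 0], 0],
  [[0.13, 0.01, 0], [0, 0, 0], 0],
  [[0.16, 0, 0], [0, 0, 0], 0],
  [[0.19, -0.005, 0], [0, 0, 0], 0],
  [[0.225, -0.013, 0], [0, 0, 0], 0],
  [[0.26, -0.018, 0], [0, 0, 0], 0],
])

```text
time: 11.2
ee_pos: [0.4643, 0.0932, 0.1545]
tcp_rot: [-179.9, 0.1, 80.8]
wrist_force: [2.1, -10.3, 1.7]
opening: -0.0001
grasp_force: 4.1
```

```bash
python3 - <<'E'
from h import *
tq(165)
E
```

```text
t 11.2 clamp [-57.8  -4.  154.5] F [ 3.7 -9.8] Fn 8.53 rc 43.6 tau 0.372 off spoke -4.4
```

Emit:
apply_moves([
  [[0.018, -0.001, 0], [0, 0, 0], 0],
  [[0.035, -0.003, 0], [0, 0, 0], 0],
])

```text
time: 11.4
ee_pos: [0.4645, 0.0967, 0.1544]
tcp_rot: [-179.8, 0.1, 80.8]
wrist_force: [1.4, -9.8, 3.4]
opening: -0.0001
grasp_force: 4.0
```

Emit:
apply_moves([
  [[0.018, -0.001, 0], [0, 0, 0], 0],
  [[0.036, -0.001, 0], [0, 0, 0], 0],
])

```text
time: 11.6
ee_pos: [0.4649, 0.1003, 0.1545]
tcp_rot: [-179.8, 0.1, 80.8]
wrist_force: [-0.1, -8.5, 3.1]
opening: -0.0003
grasp_force: 4.0
```

```bash
python3 - <<'E'
from h import *
tq(157)
E
```

```text
t 11.6 clamp [-58.4   3.1 154.5] F [ 1.2 -8.5] Fn 7.3 rc 45.9 tau 0.335 off spoke -4.2
```

Emit:
apply_moves([
  [[0.018, 0, 0], [0, 0, 0], 0],
  [[0.037, 0.001, 0], [0, 0, 0], 0],
])

```text
time: 11.8
ee_pos: [0.4654, 0.1039, 0.1544]
tcp_rot: [-179.8, 0.1, 80.8]
wrist_force: [0.4, -9.4, 2.7]
opening: 0.0002
grasp_force: 3.9
```

Emit:
apply_moves([
  [[0.019, 0.002, 0], [0, 0, 0], 0],
  [[0.038, 0.005, 0], [0, 0, 0], 0],
])

```text
time: 12.0
ee_pos: [0.4664, 0.1075, 0.1544]
tcp_rot: [-179.8, 0.1, 80.8]
wrist_force: [-1.0, -9.1, 3.4]
opening: 0.0001
grasp_force: 4.0
```

Emit:
apply_moves([
  [[0.019, 0.004, 0], [0, 0, 0], 0],
  [[0.038, 0.007, 0], [0, 0, 0], 0],
])

```text
time: 12.2
ee_pos: [0.4676, 0.1111, 0.1542]
tcp_rot: [-179.8, 0.1, 80.8]
wrist_force: [-1.8, -9.8, 1.8]
opening: -0.0001
grasp_force: 4.1
```

```bash
python3 - <<'E'
from h import *
tq(144)
E
```

```text
t 12.2 clamp [-57.4  14.2 154.2] F [ -0.2 -10. ] Fn 8.17 rc 49.5 tau 0.405 off spoke -4.8
```

Emit:
apply_moves([
  [[0.015, 0.004, 0], [0, 0, 0], 0],
  [[0.03, 0.008, 0], [0, 0, 0], 0],
])

```text
time: 12.4
ee_pos: [0.4688, 0.1139, 0.1541]
tcp_rot: [-179.8, 0.2, 80.8]
wrist_force: [-1.8, -9.3, 2.4]
opening: 0.0001
grasp_force: 4.2
```

```bash
python3 - <<'E'
from h import *
tq(141)
E
```

```text
t 12.4 clamp [-56.7  17.2 154.1] F [-0.3 -9.4] Fn 7.54 rc 50.5 tau 0.381 off spoke -4.6
```

Emit:
apply_moves([
  [[0.015, 0.005, 0], [0, 0, 0], 0],
  [[0.03, 0.01, 0], [0, 0, 0], 0],
])

```text
time: 12.6
ee_pos: [0.4701, 0.1167, 0.1541]
tcp_rot: [-179.7, 0.2, 80.8]
wrist_force: [-1.9, -10.5, 2.7]
opening: -0.0001
grasp_force: 4.2
```

```bash
python3 - <<'E'
from h import *
tq(138)
E
```

```text
t 12.6 clamp [-55.8  20.1 154.1] F [ -0.3 -10.7] Fn 8.11 rc 51.5 tau 0.417 off spoke -4.5
```

Emit:
apply_moves([
  [[0.014, 0.006, 0], [0, 0, 0], 0],
  [[0.028, 0.012, 0], [0, 0, 0], 0],
])

```text
time: 12.8
ee_pos: [0.4716, 0.1191, 0.154]
tcp_rot: [-179.7, 0.2, 80.8]
wrist_force: [-3.9, -13.9, 4.8]
opening: -0.0
grasp_force: 5.2
```

```bash
python3 - <<'E'
from h import *
tq(135.3)
p,d=imaging.camera("scene");W=cloud("scene",d);C=np.concatenate([(W[...,:2]-HUB)@CR*1000,W[...,2:]*1000],-1)
m=((p.max(2)<75)&(C[...,2]>88)&(C[...,2]<112)&(abs(np.hypot(C[...,0],C[...,1])-84)<16)&(C[...,0]<20)).astype(np.uint8)
k,l,s,c=cv2.connectedComponentsWithStats(m)
for i in range(1,k):
    if s[i,4]>20: print(s[i,4],c[i]);ang("scene",*c[i])
cv2.imwrite("pics/scene4.png",cv2.resize(p[110:230,180:340,::-1],None,fx=5,fy=5,interpolation=cv2.INTER_CUBIC))
E
```

```text
t 12.8 clamp [-54.7  22.7 154. ] F [ -1.7 -14.3] Fn 11.33 rc 52.3 tau 0.593 off spoke -4.3
56 [317.375 185.375]
[-70.6 -43.9  95. ] r 83.1 ang 211.9 q mod72 4.1
35 [291.88571429 194.97142857]
[-62.1  23.8  95. ] r 66.5 ang 159.1 q mod72 56.9
70 [281.34285714 200.81428571]
[-63.3  54.3  95. ] r 83.5 ang 139.4 q mod72 4.6
```

View pics/scene4.png

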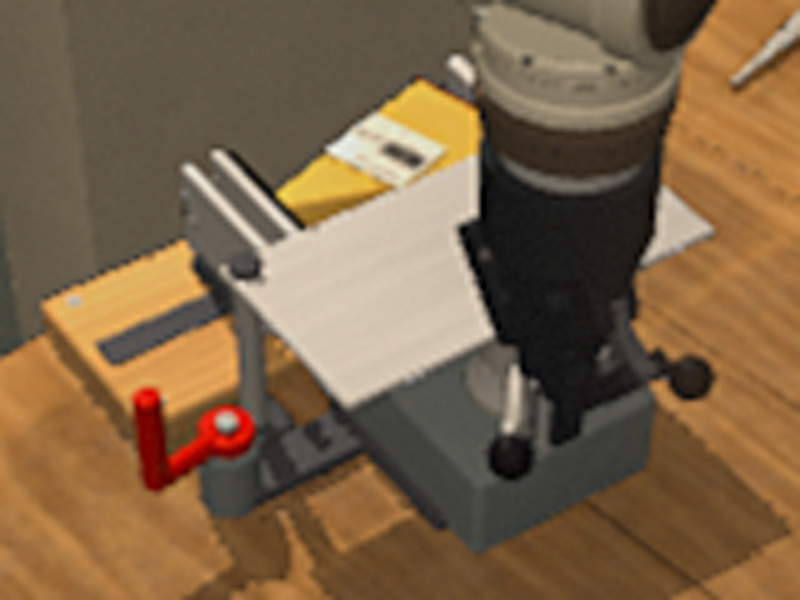

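Emit:
apply_moves([
  [[0.007, 0.004, 0], [0, 0, 0], 0],
  [[0.013, 0.007, 0], [0, 0, 0], 0],
])

```text
time: 13.05
ee_pos: [0.4721, 0.1201, 0.1539]
tcp_rot: [-179.7, 0.2, 80.8]
wrist_force: [-5.6, -12.6, 4.2]
opening: 0.0
grasp_force: 5.9
```

```bash
python3 - <<'E'
from h import *
tq(138)
E
```

```text
t 13.05 clamp [-54.3  23.8 153.9] F [ -3.5 -13.3] Fn 12.26 rc 52.9 tau 0.649 off spoke -0.8
```

Emit:
apply_moves([
  [[0.006, 0.004, 0], [0, 0, 0], 0],
  [[0.012, 0.008, 0], [0, 0, 0], 0],
])

```text
time: 13.25
ee_pos: [0.473, 0.121, 0.1539]
tcp_rot: [-179.7, 0.2, 80.8]
wrist_force: [-6.4, -14.7, 6.1]
opening: 0.0
grasp_force: 6.7
```

```bash
python3 - <<'E'
from h import *
tq(137)
E
```

```text
t 13.25 clamp [-53.6  24.8 153.9] F [ -4.  -15.5] Fn 14.11 rc 53.0 tau 0.748 off spoke -0.5
```

Emit:
apply_moves([
  [[-0.06, -0.03, 0], [0, 0, 0], 0],
  [[-0.13, -0.06, 0], [0, 0, 0], 0],
  [[-0.13, -0.06, 0], [0, 0, 0], 0],
  [[-0.13, -0.06, -0.4], [0, 0, 0], 0],
  [[-0.13, -0.06, -0.85], [0, 0, 0], 0],
  [[-0.13, -0.06, -0.85], [0, 0, 0], 0],
])

```text
time: 13.85
ee_pos: [0.4675, 0.1107, 0.244]
tcp_rot: [179.9, -0.2, 80.9]
wrist_force: [0.6, 0.5, -0.3]
opening: -0.0001
grasp_force: 0.0
```

Emit:
apply_moves([
  [[0.4, 0.2, 0], [0, 0, 0], 0],
  [[0.8, 0.4, 0], [0, 0, 0], 0],
  [[0.9, 0.5, 0], [0, 0, 0], 0],
  [[0.9, 0.5, 0], [0, 0, 0], 0],
])

```text
time: 14.25
ee_pos: [0.5304, 0.1926, 0.2367]
tcp_rot: [-179.6, 0.0, 81.0]
wrist_force: [-0.7, 0.0, -0.9]
opening: 0.0002
grasp_force: 0.0
```

```bash
python3 - <<'E'
from h import *
o=sensors.get_obs();b=toC(o["ee_pos"]);print(b,np.round(o["q"],1))
need(toW([86,176,210]),CY+90)
for n in("scene","top"):
    p,d=imaging.camera(n);W=cloud(n,d);C=np.concatenate([(W[...,:2]-HUB)@CR*1000,W[...,2:]*1000],-1)
    m=(p[...,0]>120)&(p[...,1]<60)&(p[...,2]<60)&(C[...,2]>95)&(C[...,2]<110)
    print("peg",m.sum(),np.median(C[m],0) if m.any() else 0)
    m=(abs(C[...,0]-85)<25)&(abs(C[...,1]-176)<25);print("free z",np.percentile(C[m][:,2],[50,99]) if m.any() else 0)
    m=(p[...,0]>120)&(p[...,1]<60)&(p[...,2]<60)&(np.hypot(C[...,0]-60,C[...,1]-130)<18);print("pivot z",m.sum(),np.percentile(C[m][:,2],98) if m.any() else 0)
    if n=="top": cv2.imwrite("pics/top5.png",cv2.resize(p[90:240,200:360,::-1],None,fx=4,fy=4,interpolation=cv2.INTER_CUBIC))
E
```

```text
[ -8.28414003 104.59159604 236.6889765 ] [ 19.9   6.4   4.1  88.1   0.2 118.9]
shift [0.713 0.945 0.26 ] turn [-0.013  0.     0.002] clamp now [ -8.3 104.6 236.7]
peg 17 [ 49.92635822 175.79055988 103.80079239]
free z [1.17109027 5.18168687]
pivot z 65 55.48094956812934
peg 0 0
free z 0
pivot z 0 0
```

View pics/top5.png

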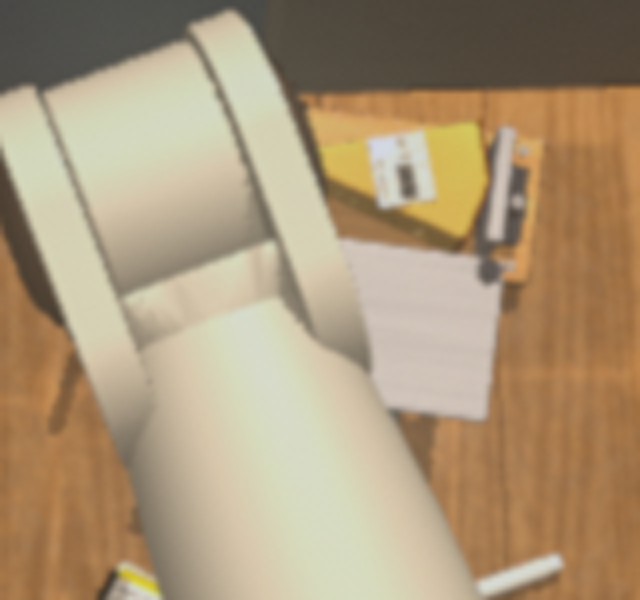

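Emit:
apply_moves([
  [[0.35, 0.45, 0], [0, 0, 0], 0],
  [[0.71, 0.94, 0], [0, 0, 0], 0],
  [[0.71, 0.94, 0], [-0.013, 0, 0], 0],
  [[0.71, 0.94, 0.26], [-0.013, 0, 0], 0],
  [[0.71, 0.94, 0.26], [-0.013, 0, 0], 0],
])

```text
time: 14.85
ee_pos: [0.6325, 0.2452, 0.2077]
tcp_rot: [-179.8, 0.2, 80.8]
wrist_force: [-0.6, -0.2, -0.6]
opening: -0.0003
grasp_force: 0.0
```

```bash
cat >> h.py <<'E'
def lp(phi,gap=0,r=46):
    a=np.radians(phi);u=np.array([np.cos(a),np.sin(a)]);n=np.array([-np.sin(a),np.cos(a)])
    h=HX*abs(n[0])+HY*abs(n[1]);return np.array([60,130])+r*u-(7+h+gap)*n
E
python3 - <<'E'
from h import *
o=sensors.get_obs();b=toC(o["ee_pos"]);print(b)
print(lp(100.3,12)); need(toW([*lp(100.3,12),145]),CY+90)
q=lp(100.3,12)
for ph in range(100,172,6):
    d=lp(ph)-q;print(ph,[round(float(d[1]/100),2),round(float(d[0]/100),2)])
E
```

```text
[ 84.19910006 172.71713944 207.68163335]
[ 86.44047453 181.55847834]
shift [0.09  0.025 0.626] turn [-0.007  0.005 -0.003] clamp now [ 84.2 172.7 207.7]
100 [-0.02, -0.12]
106 [-0.01, -0.16]
112 [0.0, -0.21]
118 [0.01, -0.26]
124 [0.01, -0.31]
130 [-0.0, -0.37]
136 [-0.02, -0.42]
142 [-0.04, -0.48]
148 [-0.07, -0.53]
154 [-0.11, -0.58]
160 [-0.15, -0.62]
166 [-0.2, -0.66]
```

Emit:
apply_moves([
  [[0.05, 0.025, 0.3], [0, 0, 0], 0],
  [[0.08, 0.025, 0.62], [0, 0, 0], 0],
  [[0.08, 0.025, 0.62], [0, 0, 0], 0],
])

```text
time: 15.15
ee_pos: [0.6351, 0.2526, 0.1457]
tcp_rot: [-179.7, 0.2, 80.8]
wrist_force: [-0.1, -0.2, -0.4]
opening: -0.0001
grasp_force: 0.0
```

Emit:
apply_moves([
  [[-0.02, -0.06, 0], [0, 0, 0], 0],
  [[-0.02, -0.12, 0], [0, 0, 0], 0],
  [[-0.01, -0.16, 0], [0, 0, 0], 0],
  [[0, -0.21, 0], [0, 0, 0], 0],
  [[0.01, -0.26, 0], [0, 0, 0], 0],
  [[0.01, -0.31, 0], [0, 0, 0], 0],
  [[0, -0.37, 0], [0, 0, 0], 0],
  [[-0.02, -0.42, 0], [0, 0, 0], 0],
  [[-0.04, -0.48, 0], [0, 0, 0], 0],
  [[-0.07, -0.53, 0], [0, 0, 0], 0],
  [[-0.11, -0.58, 0], [0, 0, 0], 0],
])

```text
time: 16.25
ee_pos: [0.5777, 0.252, 0.1489]
tcp_rot: [180.0, -0.0, 80.9]
wrist_force: [0.9, 1.3, -0.5]
opening: 0.0001
grasp_force: 0.8
```

```bash
cat > peg.py <<'E'
from h import *
o=sensors.get_obs();b=toC(o["ee_pos"]);print(b,np.round(CR.T@np.array(o["wrist_force"][:2]),1))
p,d=imaging.camera("scene");W=cloud("scene",d);C=np.concatenate([(W[...,:2]-HUB)@CR*1000,W[...,2:]*1000],-1)
m=(p[...,0]>110)&(p[...,1]<60)&(p[...,2]<60)&(C[...,2]>97)&(C[...,2]<110)
q=np.median(C[m],0) if m.any() else np.zeros(3)
print("peg",m.sum(),q,"phi",np.degrees(np.arctan2(q[1]-130,q[0]-60)))
E
python3 peg.py
```

```text
[ 29.01110641 170.74712719 148.87283479] [0.7 1.5]
peg 4 [ 16.90975496 159.22841413  97.70281278] phi 145.8506812721368
```

Emit:
apply_moves([
  [[-0.04, -0.04, 0], [0, 0, 0], 0],
  [[-0.09, -0.08, 0], [0, 0, 0], 0],
  [[-0.13, -0.09, 0], [0, 0, 0], 0],
])

```text
time: 16.6
ee_pos: [0.5665, 0.2406, 0.1489]
tcp_rot: [-180.0, -0.0, 80.9]
wrist_force: [-1.6, 3.6, 0.8]
opening: 0.0003
grasp_force: 1.5
```

```bash
python3 peg.py
```

```text
[ 19.78944032 157.67187328 148.93240375] [-2.2  3.3]
peg 0 [0. 0. 0.] phi -114.77514056883193
```

Keep pushing in -y with small steps until the stop answers.

Emit:
apply_moves([
  [[-0.02, 0, 0], [0, 0, 0], 0],
  [[-0.035, 0, 0], [0, 0, 0], 0],
])

```text
time: 16.85
ee_pos: [0.5666, 0.2381, 0.1491]
tcp_rot: [180.0, -0.1, 80.9]
wrist_force: [-2.3, 12.7, -1.3]
opening: 0.0002
grasp_force: 6.2
```

Emit:
apply_moves([
  [[-0.007, 0, 0], [0, 0, 0], 0],
  [[0.1, 0, 0], [0, 0, 0], 0],
  [[0.25, 0.05, 0], [0, 0, 0], 0],
  [[0.25, 0.05, 0], [0, 0, 0], 0],
  [[0.25, 0.05, -0.5], [0, 0, 0], 0],
  [[0.25, 0.05, -1], [0, 0, 0], 0],
  [[0.25, 0.05, -1], [0, 0, 0], 0],
])

```text
time: 17.55
ee_pos: [0.5769, 0.2613, 0.2567]
tcp_rot: [179.5, -0.3, 80.8]
wrist_force: [-0.2, -0.0, -0.1]
opening: 0.0004
grasp_force: 0.0
```

```bash
python3 peg.py; python3 - <<'E'
from h import *
p,d=imaging.camera("scene");cv2.imwrite("pics/scene6.png",cv2.resize(p[110:230,180:340,::-1],None,fx=5,fy=5,interpolation=cv2.INTER_CUBIC))
E
```

```text
[ 26.79178347 179.7902145  256.74929307] [-0.2 -0. ]
peg 27 [ 14.16239467 141.88150203 104.20690448] phi 165.46826408420696
```

View pics/scene6.png

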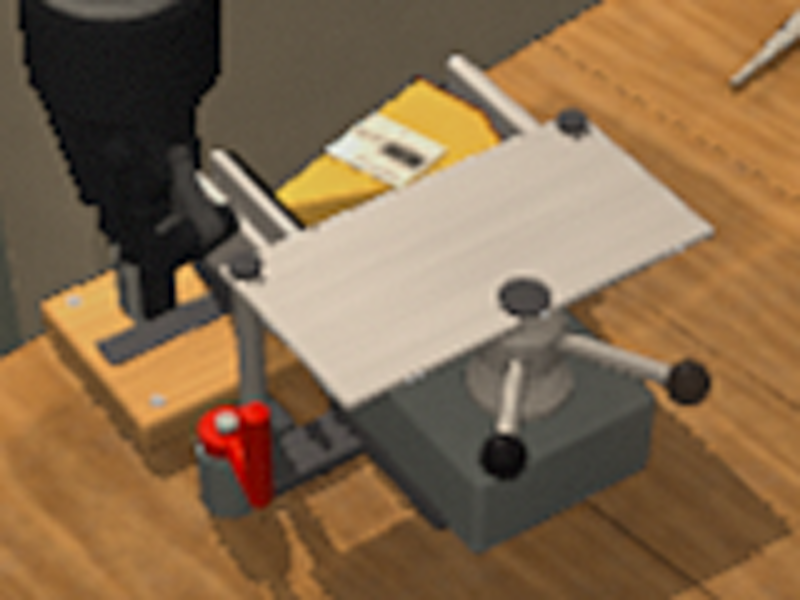

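Emit:
apply_moves([
  [[0, 0, 0.5], [0, 0, 0], 0],
  [[0, 0, 1], [0, 0, 0], 0],
  [[0, 0, 1], [0, 0, 0], 0],
  [[-0.1, -0.05, 1], [0, 0, 0], 0],
  [[-0.2, -0.05, 1], [0, 0, 0], 0],
  [[-0.24, -0.05, 1], [0, 0, 0], 0],
  [[-0.25, -0.05, 1], [0, 0, 0], 0],
])

```text
time: 18.35
ee_pos: [0.5677, 0.2379, 0.1522]
tcp_rot: [179.8, -0.3, 80.9]
wrist_force: [-0.6, 9.5, 3.1]
opening: -0.0003
grasp_force: 4.5
```

Emit:
apply_moves([
  [[-0.005, 0, 0], [0, 0, 0], 0],
  [[-0.01, 0, 0], [0, 0, 0], 0],
])

```text
time: 18.55
ee_pos: [0.5677, 0.2377, 0.1522]
tcp_rot: [179.7, -0.3, 80.9]
wrist_force: [0.6, 11.6, 2.1]
opening: 0.0001
grasp_force: 5.5
```

Emit:
apply_moves([
  [[0.1, 0, 0], [0, 0, 0], 0],
  [[0.25, 0.05, 0], [0, 0, 0], 0],
  [[0.25, 0.05, 0], [0, 0, 0], 0],
  [[0.25, 0.05, -0.5], [0, 0, 0], 0],
  [[0.25, 0.05, -1], [0, 0, 0], 0],
  [[0.25, 0.05, -1], [0, 0, 0], 0],
  [[0.25, 0.05, -1], [0, 0, 0], 0],
])

```text
time: 19.25
ee_pos: [0.5759, 0.26, 0.2513]
tcp_rot: [179.8, -0.1, 80.8]
wrist_force: [-0.3, -1.1, -0.9]
opening: -0.0004
grasp_force: 0.0
```

```bash
python3 peg.py; python3 -c "
from workcell import bot
print(bot.job_done())"
```

```text
[ 26.01276285 178.32000167 251.34042979] [-0.2 -1.1]
peg 27 [ 13.62270403 140.6983764  103.75682362] phi 167.01016489581755
the job is handed in; nothing more can be done
None
```

The job is handed in: the wedge is gripped against the end stop at a last push of about 12.5 N at 60 mm (estimated from the wrist force), the lock lever is against its hard stop, and the arm stands clear at 19 s; no verdict was returned.

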